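# Wipe the drilled plate clean and hold it up level

### The arm

A 6-joint arm with a two-finger parallel gripper is mounted at the origin on a cart in front of the work surface, level with it; the furniture and walls round the work are solid. World frame = base frame: x ahead of the robot, y to its left, z up, the work surface at z = 0. Lengths are in m, angles in degrees, forces in N, time in s.
With the tool pointing down it reaches from about 0.3 to 0.75 m from the base axis. Payload 8.5 kg.
Tool frame: the origin (TCP) lies midway between the tips of the shut fingers; the grasp point (between the pads) lies 19 mm behind it; z points along the fingers, y is the direction in which the jaws open and shut (so a half turn about z gives the same grasp; the last joint's range is limited). The gripper opens to 88 mm and grips with 3 to 60 N. Pads are 18 mm wide; open, the fingers measure 123 mm over their backs; the gripper's body (75 mm by 187 mm) begins 45 mm behind the grasp point.
Start: joints at [-88.138, 21.807, 74.336, -0, 83.858, -12.336], TCP at [0.135, -0.533, 0.239] pointing down, gripper open.
Joint ranges: [-178.18, 178.18], [-50.72, 133.34], [12.68, 142.11], [-81.47, 261.47], [9.98, 163.14], [-165.26, 165.26]. Speed limits (degrees/s): [136.94, 136.94, 180, 180, 180, 180].

### API

Orientations are given as a 3x3 rotation matrix whose columns are the frame's x, y, z axes.
In Python, from workcell import r, optics gives the robot as it stands.
- The arm moves only by the tool step_arm, never from a script. Its argument "commands" is a list of rows, each a list of 7 numbers: the turn, a rotation vector about the tool's x, y, z in rad, then the shift along the tool's x, y, z in mm, then the finger opening in mm, from 0 to 88.1. In form: [[rx, ry, rz, x, y, z, fingers], ...]. A call has 1 to 10 rows; each row is the pose to reach, as a shift and turn from the pose commanded when the call began, along the tool's axes at that moment; what a row does not reach only later rows make up. A row lasts 1/12 s, in which the tool goes at most 41.7 mm and 7.16 degrees, less where a joint would pass 70% of its speed; a pose out of reach is approached as far as the arm can. A call with a gripper value outside its range is refused whole. The fingers move at their own pace and stop on an object; the grip force is fixed at half the most. Time passes only in rows, so rows that repeat a pose let the fingers close. It gives the time, the measured TCP pose, the force and the opening at its end, in the units of the state.
- r.get_obs(): the state, without advancing time (a new reading comes with each control period).
- optics.capture(name): name is "scene" or "top"; returns the picture (480x640x3 uint8, red, green, blue); there is no depth.
- optics.get_calibration(name): a dict with "fx", "fy", "cx", "cy" (pixels), "position" and "attitude" of the camera in the world. Camera axes: x right, y down, z forward; pixel columns grow to the right and rows downward; lengths in m; the calibration is good to about 2 mm. A picture is of the moment at which its call begins. get_calibration takes no time and is no camera call.
- r.job_done(): hands the job in, once; it reports no verdict.
The state is a dict: "t": time; "qpos": joint angles; "joint_vel": joint speeds; "tau": joint torques, N m; "ee_pos": TCP position; "tool_rot": TCP orientation; "wrist_force": force on the tool from outside, world axes, zero at the start; "wrist_torque": the same for the moment, N m; "grip_width": opening from 0.0 (shut) to 1.0 (fully open).
Only numpy, scipy, OpenCV 4.12 (cv2) and the standard library are available. Lean on these libraries where they do the work, as an engineer would, in place of code of your own. Each camera call takes 0.05 s, during which the arm holds its last target. There are 200 camera calls.

### The job

Four brass offcuts lie on the aluminium plate: take the orange scraper block and wipe them all off the plate onto the bench while the plate stays on its blue rest, never touching the offcuts with the fingers, then put the scraper down on the bench, clear of the plate and its rest. Then lift the plate off its rest without tipping it, until its underside is about 15 cm above the bench, and keep it there level and still for at least two seconds; finish while still holding it. Leave the brush, the pliers, the motor and the heat sink where they are.

Things in the scene. Friction and masses are not known exactly. Their poses are not given: they have to be found in the camera images.
- plate: aluminium plate with small holes, 150 (x) x 60 (y) x 14 (z) mm, 0.3 to 0.5 kg, loose, lying level on the blue rest, top 34 mm above the bench. Origin: centre of its underside, z up. Lift it gripped across its 60 mm width at mid-length: the fingers can go down beside both long edges almost to the bench; offcuts wiped over a short end stay out of their way.
- plate_rest: blue rest fixed to the bench, 170 mm long (x): base strip 30 mm wide, 6 high; two cross bars 56 mm wide at x = -60 and +60 mm carry the plate's underside at 20 mm; end lips 24 mm high, 40 wide, 6 thick stop it sliding lengthways (2 mm play each end), nothing holds it sideways or down. Origin: on the bench, 20 mm under the plate's origin at the start, same axes.
- scraper: scraper block standing upright, loose, 0.13 to 0.21 kg: black foot 24 (x) x 92 (y) x 18 mm high, orange grip block on it 22 (x) x 64 (y) mm, top at 66 mm. Origin: centre of its flat underside, z up. Grip it across the 22 mm (along its x) about 45 mm above its underside; wipe with the 92 mm long side of the foot, moving along its x.
- chip1: bent brass strip offcut 16x11 mm, 8 mm high, 10 g, loose, lying on the plate's top at the start, within 50 mm of the plate's middle along its x and 24 mm along its y. Origin: centre of its underside (flat base at least 3 mm thick).
- chip2: brass channel offcut 14x12 mm, 7 mm high, 10 g, loose, lying on the plate's top at the start, within 50 mm of the plate's middle along its x and 24 mm along its y. Origin: centre of its underside (flat base at least 3 mm thick).
- chip3: plain brass bar offcut 17x8 mm, 7 mm high, 10 g, loose, lying on the plate's top at the start, within 50 mm of the plate's middle along its x and 24 mm along its y. Origin: centre of its underside (flat base at least 3 mm thick).
- chip4: square brass offcut with a stub, 13x13 mm, 7 mm high, 10 g, loose, lying on the plate's top at the start, within 50 mm of the plate's middle along its x and 24 mm along its y. Origin: centre of its underside (flat base at least 3 mm thick).
- dust_brush: small brush, wooden handle, 31x174x10 mm, lying on the bench; bystander, leave it where it is. Origin: centre of its underside.
- long_nose: long-nose pliers with blue grips, 42x164x10 mm, lying on the bench; bystander, leave it where it is. Origin: centre of its underside.
- motor_can: small silver motor can, 38x24x15 mm, lying on the bench; bystander, leave it where it is. Origin: centre of its underside.
- heat_sink: finned aluminium heat sink, 36x50x22 mm, on the bench; bystander, leave it where it is. Origin: centre of its underside.
Mind the look-alikes: they are no part of the job. Several things look just like the scraper: the one meant starts nearest to the robot's base.

How it is judged (in metres and radians):
On the way, in this order (a step that is already met when the one before it is completed fails the run):
1. with the scraper in the gripper, all four offcuts have been wiped off the plate, which still lies on its rest (height (world z) of each of chip1, chip2, chip3, chip4 below 0.031 m and height (world z) of plate below 0.026 m and distance between plate and plate_rest below 0.035 m and contact force between the fingers and scraper above 1 N), for 0.1 s.
2. the scraper is let go on the bench, touching neither the plate nor its rest; the plate still lies on its rest (height (world z) of each of chip1, chip2, chip3, chip4 below 0.031 m and height (world z) of plate below 0.026 m and distance between plate and plate_rest below 0.035 m and contact force between the fingers and scraper below 0.2 N and height (world z) of scraper below 0.03 m and contact force between scraper and plate below 0.2 N and contact force between scraper and plate_rest below 0.2 N), for 0.2 s.
3. the plate is held level and still, its underside about 15 cm above the bench, for two seconds (height (world z) of plate between 0.12 and 0.18 m and angle between plate's own z axis and vertical below 0.09 rad and linear speed of plate below 0.03 m/s and angular speed of plate below 0.15 rad/s and contact force between the fingers and plate above 1 N and contact force between plate and plate_rest below 0.1 N and height (world z) of each of chip1, chip2, chip3, chip4 below 0.031 m and contact force between the fingers and scraper below 0.2 N and height (world z) of scraper below 0.03 m and contact force between scraper and plate below 0.2 N and contact force between scraper and plate_rest below 0.2 N), for 2 s.
At the end, for the whole second after the job is handed in: The fingers alone hold the plate, underside 12 to 18 cm above the bench, tilt under 0.09 rad, slower than 3 cm/s and 0.15 rad/s; offcuts are off the plate and not raised (origins under 31 mm); the scraper is on the bench (origin under 30 mm), touching neither plate, rest nor fingers (all of step 3); the arm keeps its last pose, push and grip.
It fails at once if the plate is tipped by more than 0.3 rad (angle between plate's own z axis and vertical above 0.3 rad).
It fails at once if the fingers touch an offcut (contact force between the fingers and chip1 above 0.5 N or contact force between the fingers and chip2 above 0.5 N or contact force between the fingers and chip3 above 0.5 N or contact force between the fingers and chip4 above 0.5 N).
It fails at once if an offcut falls off the bench (height (world z) of any of chip1, chip2, chip3, chip4 below -0.05 m).
It fails at once if a bystander (brush, pliers, motor or heat sink) is moved by more than 3 cm (distance of any of dust_brush, long_nose, motor_can, heat_sink from where it was at the start of the episode above 0.03 m).
It also fails if it takes over 67 s, if anything falls off the work surface, if the arm or the gripper's body presses on something with over 40 N, if the wrist force passes 120 N, or if a joint passes its speed limit or range.

## Working session

There is one attempt and no reset: what is moved stays moved. The work goes in short steps, Python scripts to look and compute and a tool call to move; the robot and the scene stay as the last step left them, time stands still between calls to the robot, and variables do not carry over. Pictures are saved under pics/ and viewed, about 8 in all and at most 12, crops included, and the job is handed in when it is done.

Besides the shell and the picture viewer there is one more tool, called after "Call:" as name([rows], argument=value, ...), one row to a line, values as JSON. step_arm: Moves the arm, as the interface text tells. Its arguments: {"type":"object","properties":{"commands":{"type":"array"}},"required":["commands"]}

```bash
mkdir -p pics; ls; python3 - <<'E'
from workcell import r, optics
import cv2
for n in("scene","top"):
    cv2.imwrite(f"pics/{n}0.png",optics.capture(n)[:,:,::-1]); print(n,optics.get_calibration(n))
print(r.get_obs())
E
```

```text
pics
scene {'fx': 560.8828725104964, 'fy': 560.8828725104964, 'cx': 318.0516521031182, 'cy': 236.36095969726279, 'position': array([ 0.14870839, -0.86393011,  0.84179516]), 'attitude': array([[ 0.89163916, -0.30538302,  0.33424665],
       [-0.45272413, -0.60876895,  0.65149154],
       [ 0.00452453, -0.73221689, -0.6810565 ]])}
top {'fx': 518.762219674486, 'fy': 518.762219674486, 'cx': 320.5687208206613, 'cy': 243.10394186758248, 'position': array([ 0.43717671, -0.09890277,  1.04099582]), 'attitude': array([[-9.52889593e-04, -9.97191322e-01,  7.48903098e-02],
       [-9.99596628e-01, -1.17588584e-03, -2.83760127e-02],
       [ 2.83843761e-02, -7.48871404e-02, -9.96787963e-01]])}
{'t': 0.1, 'qpos': array([-8.81368037e+01,  2.18384374e+01,  7.43785045e+01,  3.23049377e-03,
        8.38581266e+01, -1.23353591e+01]), 'joint_vel': array([ 0.02225411, -0.06984461, -0.08793194, -0.0537816 ,  0.06746729,
       -0.03067029]), 'tau': array([ 4.08300708e-03, -4.38646960e+01, -2.24909985e+01,  7.15069100e-02,
        3.42140207e-02, -7.26998587e-05]), 'ee_pos': array([ 0.13491313, -0.53294656,  0.23819848]), 'tool_rot': array([[ 9.69453021e-01,  2.45277067e-01,  1.34310316e-05],
       [ 2.45276839e-01, -9.69452192e-01,  1.31132016e-03],
       [ 3.34657505e-04, -1.26796897e-03, -9.99999140e-01]]), 'wrist_force': array([ 0.17258991, -0.75520547, -0.21809772]), 'wrist_torque': array([-0.00581343,  0.0171022 ,  0.00342153]), 'grip_width': 1.0021985705746885}
```

View pics/top0.png

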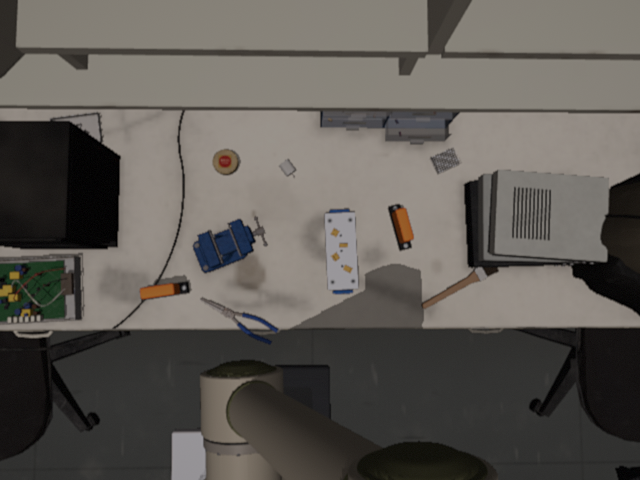

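View pics/scene0.png

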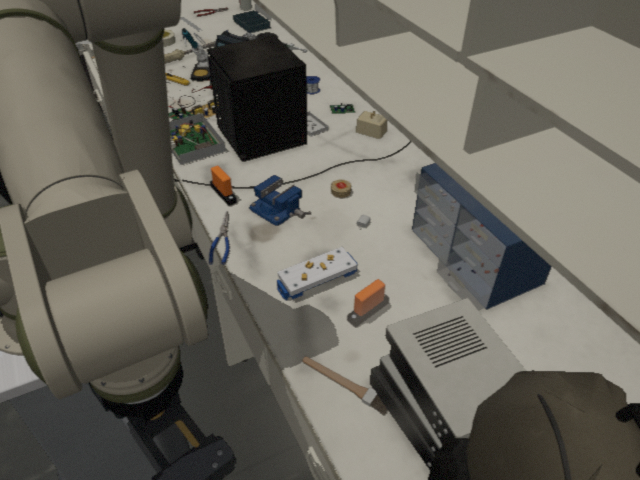

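Top view: plate at about (341,250) with 4 chips, its long axis near world x. Scraper candidates sit at (401,227) and (165,290), pliers at (240,318), and the brush at (455,288). Next I'll measure these.

```bash
cat > h.py <<'E'
import numpy as np, cv2
from workcell import r, optics
def w(n,uv,z):
    c=optics.get_calibration(n); u,v=uv
    d=c["attitude"]@np.array([(u-c["cx"])/c["fx"],(v-c["cy"])/c["fy"],1])
    p=c["position"]; return (p+d*(z-p[2])/d[2])
def rects(m,n,z,amin):
    cs,_=cv2.findContours(m.astype('uint8'),cv2.RETR_EXTERNAL,cv2.CHAIN_APPROX_NONE)
    for c in cs:
        if cv2.contourArea(c)<amin: continue
        P=np.array([w(n,q,z)[:2]*1000 for q in c[:,0,:]],'float32')
        R=cv2.minAreaRect(P); print(n,c[:,0].mean(0).round(),'ctr',np.round(R[0],1),'size',np.round(R[1],1),'ang',round(R[2],1), 'x',P[:,0].min().round(),P[:,0].max().round(),'y',P[:,1].min().round(),P[:,1].max().round())
E
python3 - <<'E'
from h import *
im=cv2.imread('pics/top0.png'); h=cv2.cvtColor(im,cv2.COLOR_BGR2HSV)
H,S,V=cv2.split(h)
print('orange');rects((H<14)&(S>180)&(V>120),'top',.066,20)
print('plate');m=(S<40)&(V>195);m[:, :322]=0;m[:,362:]=0;m[:205]=0;m[300:]=0;rects(m,'top',.034,300)
print('chips');m=(H>12)&(H<30)&(S>100)&(V>90);m[:,:325]=0;m[:,360:]=0;m[:210]=0;m[295:]=0;rects(m,'top',.038,4)
im=cv2.imread('pics/scene0.png'); h=cv2.cvtColor(im,cv2.COLOR_BGR2HSV);H,S,V=cv2.split(h)
print('orange');rects((H<14)&(S>180)&(V>120),'scene',.066,20)
t=cv2.imread('pics/top0.png')[190:310,300:430]
cv2.imwrite('pics/c1.png',cv2.resize(t,None,fx=5,fy=5,interpolation=cv2.INTER_CUBIC))
E
```

```text
orange
top [159. 291.] ctr [421.3 176.7] size [19.9 58.8] ang 8.9 x 408.0 434.0 y 148.0 207.0
top [404. 224.] ctr [ 546.4 -285.4] size [61.4 18.8] ang 14.6 x 517.0 576.0 y -300.0 -270.0
plate
chips
top [347. 268.] ctr [ 463.5 -179.2] size [13.9  7.8] ang 63.4 x 458.0 468.0 y -186.0 -173.0
top [335. 256.] ctr [ 486.8 -155.3] size [10.7  9.7] ang 33.7 x 482.0 493.0 y -161.0 -150.0
top [343. 245.] ctr [ 508.9 -171. ] size [ 3.9 11.7] ang 0.1 x 507.0 511.0 y -177.0 -165.0
top [334. 232.] ctr [ 533.6 -154.8] size [ 9.6 10.5] ang 63.4 x 528.0 540.0 y -159.0 -150.0
orange
scene [219. 174.] ctr [421.8 169.2] size [20.6 61. ] ang 9.0 x 410.0 436.0 y 138.0 200.0
```

View pics/c1.png

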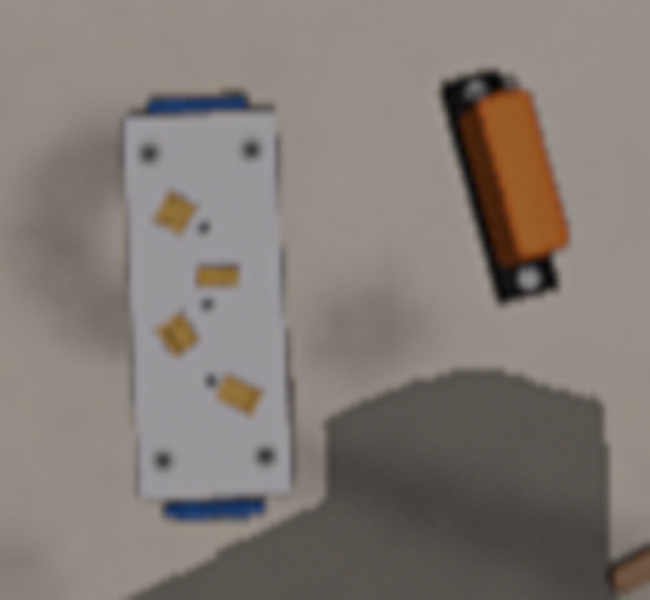

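The nearest scraper is the left one at (165,290). The plate corners show clearly in the crop, at (123,115), (273,108), (292,492) and (140,497). I'll zoom in on that scraper and fit its pose.

```bash
python3 - <<'E'
from h import *
for uv in[(123,115),(273,108),(292,492),(140,497)]: print(w('top',(300+uv[0]/5-.4,190+uv[1]/5-.4),.034).round(4))
for q in[(253,212),(268,245),(196,270),(203,298),(250,220)]: print('vise etc',q,w('top',q,.03).round(3))
a=cv2.resize(cv2.imread('pics/top0.png')[270:310,130:200],None,fx=8,fy=8,interpolation=cv2.INTER_CUBIC)
b=cv2.resize(cv2.imread('pics/scene0.png')[155:215,195:265],None,fx=8,fy=8,interpolation=cv2.INTER_CUBIC)[:250+30*8]
b=b[:480]; o=np.vstack([a[:,:],b[:280*2][:480]])
o=cv2.resize(np.hstack([np.vstack([a,np.zeros((160,560,3),'uint8')]),b]),(0,0),fx=.714,fy=.714); cv2.imwrite('pics/c2.png',o)
E
```

```text
[ 0.5727 -0.1347  0.034 ]
[ 0.5756 -0.1936  0.034 ]
[ 0.4256 -0.2001  0.034 ]
[ 0.4238 -0.1411  0.034 ]
vise etc (253, 212) [0.574 0.005 0.03 ]
vise etc (268, 245) [ 0.509 -0.025  0.03 ]
vise etc (196, 270) [0.461 0.113 0.03 ]
vise etc (203, 298) [0.407 0.099 0.03 ]
vise etc (250, 220) [0.558 0.01  0.03 ]
```

View pics/c2.png

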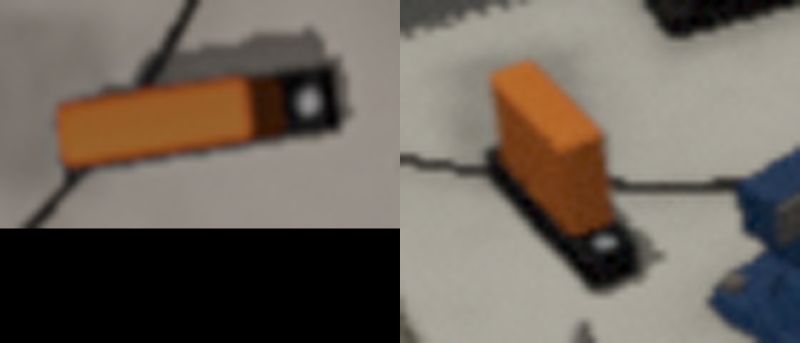

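```bash
python3 - <<'E'
from h import *
f=8*.714
P=[w('top',(130+u/f-.4,270+v/f-.4),.066) for u,v in[(57,105),(248,77),(253,135),(65,167)]]
print(np.round(P,4),np.mean(P,0)); d=(P[0]+P[3]-P[1]-P[2])/2; print(d,np.degrees(np.arctan2(d[1],d[0])))
F=[w('top',(130+u/f-.4,270+v/f-.4),.018) for u,v in[(335,66),(340,128)]];print('foot end',np.round(F,4),np.mean(F,0))
P=[w('scene',(195+(u-400)/f-.4,155+v/f-.4),.066) for u,v in[(490,72),(533,60),(605,128),(555,146)]]
print(np.round(P,4),np.mean(P,0)); d=(P[0]+P[1]-P[2]-P[3])/2; print(d,np.degrees(np.arctan2(d[1],d[0])))
E
```

```text
[[0.4265 0.2093 0.066 ]
 [0.4356 0.1479 0.066 ]
 [0.4167 0.1459 0.066 ]
 [0.4065 0.2062 0.066 ]] [0.4213405  0.17734608 0.066     ]
[-0.00962096  0.06083725  0.        ] 98.98647944392727
foot end [[0.4392 0.1306 0.018 ]
 [0.4181 0.1285 0.018 ]] [0.42863559 0.12958643 0.018     ]
[[0.4119 0.2027 0.066 ]
 [0.4304 0.2028 0.066 ]
 [0.4406 0.1459 0.066 ]
 [0.4187 0.1436 0.066 ]] [0.4253857  0.17377718 0.066     ]
[-0.00850175  0.05801702  0.        ] 98.33672668625341
```

Scraper at about (0.422, 0.176), with its x axis at 8.7°. Plate centre at about (0.499, -0.167), yaw 2.4°. I'll move in by a waypoint.

Call:
step_arm([
  [0,0,-0.1,28,-27.3,0,60],
  [0,0,-0.2,56,-54.6,0,60],
  [0,0,-0.3,84,-82,0,60],
  [0,0,-0.4,112,-109,0,60],
  [0,0,-0.5,140,-136,0,60],
  [0,0,-0.6,168,-164,0,60],
  [0,0,-0.7,196,-191,0,60],
  [0,0,-0.8,224,-218,0,60],
  [0,0,-0.9,252,-246,0,60],
  [0,0,-1.0,280,-273,0,60],
])

```text
t: 0.93
ee_pos: [0.3397, -0.1979, 0.2387]
tool_rot: [[0.313, 0.95, -0.0], [0.95, -0.313, 0.0], [0.0, -0.0, -1.0]]
wrist_force: [0.3, -0.8, 0.2]
grip_width: 0.682
```

```bash
cat >> h.py <<'E'
from scipy.spatial.transform import Rotation as Ro
def go(x,y,z,yawx):
    o=r.get_obs(); R=np.array(o['tool_rot']); p=np.array(o['ee_pos'])
    a=np.radians(yawx); T=np.array([[np.cos(a),np.sin(a),0],[np.sin(a),-np.cos(a),0],[0,0,-1]])
    rv=Ro.from_matrix(R.T@T).as_rotvec(); d=R.T@(np.array([x,y,z])-p)*1000
    print('t',round(o['t'],2),'p',p.round(4),'yaw',round(np.degrees(np.arctan2(R[1,0],R[0,0])),2),'rv',rv.round(4),'d',d.round(1),'|d|',np.linalg.norm(d).round(),'F',np.round(o['wrist_force'],1),'grip',round(o['grip_width'],3),'q',np.round(o['qpos'],1),'v',np.abs(o['joint_vel']).max().round(2))
E
python3 -c "
from h import *
go(.422,.176,.11,98.7)"
```

```text
t 0.93 p [ 0.3397 -0.1979  0.2387] yaw 71.75 rv [-2.000e-04 -2.000e-04 -4.703e-01] d [380.8 -38.9 128.8] |d| 404.0 F [ 0.3 -0.8  0.2] grip 0.682 q [-47.6   5.8  96.5   0.   77.7 -29.4] v 67.56
```

Call:
step_arm([
  [0,0,-0.05,38,-4,0,60],
  [0,0,-0.1,76,-8,0,60],
  [0,0,-0.15,114,-12,0,60],
  [0,0,-0.2,152,-16,0,60],
  [0,0,-0.25,190,-20,10,60],
  [0,0,-0.3,228,-24,20,60],
  [0,0,-0.35,266,-28,40,60],
  [0,0,-0.4,304,-32,60,60],
  [0,0,-0.44,342,-36,80,60],
  [0,0,-0.47,380,-39,90,60],
])

```text
t: 1.77
ee_pos: [0.4216, 0.1727, 0.1474]
tool_rot: [[-0.148, 0.989, -0.003], [0.989, 0.148, -0.0], [-0.0, -0.003, -1.0]]
wrist_force: [1.1, -0.3, 0.8]
grip_width: 0.681
```

Call:
step_arm([
  [0,0,0,0,0,5,60],
  [0,0,0,0,0,5,60],
  [0,0,0,0,0,5,60],
])

```text
t: 2.02
ee_pos: [0.4223, 0.1706, 0.1442]
tool_rot: [[-0.147, 0.989, -0.001], [0.989, 0.147, -0.0], [-0.0, -0.001, -1.0]]
wrist_force: [0.9, 0.0, -0.5]
grip_width: 0.683
```

```bash
python3 -c "
from h import *
go(.422,.176,.026,98.7)
a=optics.capture('top')[230:330,100:240,::-1];b=optics.capture('scene')[120:220,170:310,::-1]
cv2.imwrite('pics/c3.png',cv2.resize(np.vstack([a,b]),None,fx=3,fy=3,interpolation=2))"
```

```text
t 2.02 p [0.4223 0.1706 0.1442] yaw 98.43 rv [-0.001   0.0002 -0.0047] d [  5.4   0.7 118.2] |d| 118.0 F [ 0.9  0.  -0.5] grip 0.683 q [ 7.1 18.4 97.4 -0.  64.2 -1.4] v 1.77
```

View pics/c3.png

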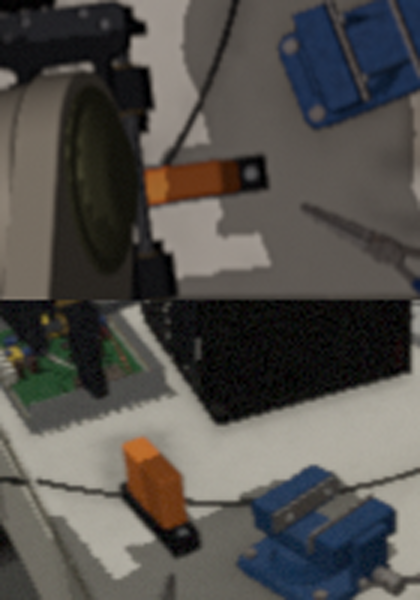

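The gripper hangs above the scraper and the fingers straddle the grip block. I'll descend now.

Call:
step_arm([
  [0,0,-0.005,5,1,30,60],
  [0,0,-0.005,5,1,60,60],
  [0,0,-0.005,5,1,90,60],
  [0,0,-0.005,5,1,108,60],
  [0,0,-0.005,5,1,118,60],
  [0,0,-0.005,5,1,118,60],
  [0,0,-0.005,5,1,118,60],
])

```text
t: 2.7
ee_pos: [0.4232, 0.1752, 0.0268]
tool_rot: [[-0.149, 0.989, 0.0], [0.989, 0.149, 0.0], [-0.0, 0.0, -1.0]]
wrist_force: [-0.3, -0.4, 0.6]
grip_width: 0.681
```

Call:
step_arm([
  [0,0,0,0,0,0,10],
  [0,0,0,0,0,0,10],
  [0,0,0,0,0,0,10],
  [0,0,0,0,0,0,10],
  [0,0,0,0,0,0,10],
  [0,0,0,0,0,0,10],
])

```text
t: 3.2
ee_pos: [0.423, 0.1761, 0.0266]
tool_rot: [[-0.151, 0.988, 0.001], [0.988, 0.151, 0.0], [-0.0, 0.001, -1.0]]
wrist_force: [0.9, 0.1, 1.4]
grip_width: 0.255
```

```bash
python3 -c "
from h import *
go(.422,.176,.14,98.7)"
```

```text
t 3.2 p [0.423  0.1761 0.0266] yaw 98.71 rv [0.0007 0.     0.0002] d [   0.    -0.9 -113.4] |d| 113.0 F [0.9 0.1 1.4] grip 0.255 q [  7.7  29.7 105.1  -0.   45.2  -1. ] v 0.55
```

Call:
step_arm([
  [0,0,0,0,0,-20,10],
  [0,0,0,0,0,-50,10],
  [0,0,0,0,0,-85,10],
  [0,0,0,0,0,-120,10],
  [0,0,0,0,0,-140,10],
  [0,0,0,0,0,-140,10],
  [0,0,0,0,0,-140,10],
])

```text
t: 3.78
ee_pos: [0.4227, 0.1761, 0.1664]
tool_rot: [[-0.152, 0.988, 0.001], [0.988, 0.152, 0.0], [-0.0, 0.001, -1.0]]
wrist_force: [-0.8, -0.4, -2.6]
grip_width: 0.247
```

```bash
python3 -c "
from h import *
go(.4275,-.1705,.15,92.45)"
```

```text
t 3.78 p [0.4227 0.1761 0.1664] yaw 98.72 rv [ 0.0012 -0.      0.1094] d [-343.4  -47.8   16.3] |d| 347.0 F [-0.8 -0.4 -2.6] grip 0.247 q [ 7.8 16.9 95.2  0.  67.8 -1. ] v 2.3
```

Call:
step_arm([
  [0,0,0.01,-34,-4.8,0,10],
  [0,0,0.02,-69,-9.6,0,10],
  [0,0,0.03,-103,-14.4,0,10],
  [0,0,0.04,-137,-19,0,10],
  [0,0,0.055,-172,-24,0,10],
  [0,0,0.07,-206,-29,0,10],
  [0,0,0.08,-240,-33.5,4,10],
  [0,0,0.09,-275,-38.3,8,10],
  [0,0,0.1,-309,-43,12,10],
  [0,0,0.109,-343,-48,16,10],
])

```text
t: 4.62
ee_pos: [0.4262, -0.1715, 0.1481]
tool_rot: [[-0.042, 0.999, -0.003], [0.999, 0.042, 0.002], [0.003, -0.003, -1.0]]
wrist_force: [0.7, 0.5, -1.3]
grip_width: 0.246
```

Call:
step_arm([
  [0,0,0,0,0,0,10],
  [0,0,0,0,0,30,10],
  [0,0,0,0,0,60,10],
  [0,0,0,0,0,60,10],
  [0,0,0,0,0,60,10],
  [0,0,0,0,0,60,10],
])

```text
t: 5.12
ee_pos: [0.4275, -0.17, 0.0908]
tool_rot: [[-0.043, 0.999, -0.0], [0.999, 0.043, 0.0], [0.0, -0.0, -1.0]]
wrist_force: [-0.6, -0.6, -1.8]
grip_width: 0.246
```

```bash
python3 -c "
from h import *
go(.4275,-.1705,.0614,92.45)
a=optics.capture('top')[190:310,280:400,::-1];b=optics.capture('scene')[220:340,240:400,::-1]
a=cv2.copyMakeBorder(a,0,0,0,40,0)
cv2.imwrite('pics/c4.png',cv2.resize(np.hstack([a,b]),None,fx=2.5,fy=2.5,interpolation=2))"
```

```text
t 5.12 p [ 0.4275 -0.17    0.0908] yaw 92.49 rv [-0.0001 -0.0002  0.0007] d [-0.5 -0.  29.4] |d| 29.0 F [-0.6 -0.6 -1.8] grip 0.246 q [-36.5  23.3 100.9   0.   55.8 -39. ] v 1.28
```

View pics/c4.png

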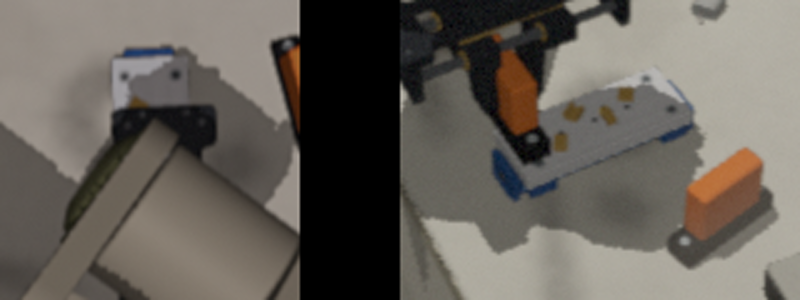

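The scene view shows the scraper hovering over the plate's near end, with all four chips ahead of it. I'll lower it to just above the plate.

Call:
step_arm([
  [0,0,0,0,0,15,10],
  [0,0,0,0,0,25,10],
  [0,0,0,0,0,28,10],
  [0,0,0,0,0,29,10],
  [0,0,0,0,0,29,10],
  [0,0,0,0,0,29,10],
])

```text
t: 5.72
ee_pos: [0.4276, -0.1704, 0.0621]
tool_rot: [[-0.043, 0.999, 0.001], [0.999, 0.043, -0.001], [-0.001, 0.001, -1.0]]
wrist_force: [1.0, -0.9, -1.9]
grip_width: 0.244
```

```bash
python3 -c "
from h import *
go(.5943,-.1633,.0614,92.45)"
```

```text
t 5.72 p [ 0.4276 -0.1704  0.0621] yaw 92.47 rv [0.0011 0.0009 0.0003] d [-1.000e-01  1.668e+02  8.000e-01] |d| 167.0 F [ 1.  -0.9 -1.9] grip 0.244 q [-36.5  26.1 102.8   0.   51.1 -39. ] v 0.24
```

Call:
step_arm([
  [0,0,0,0,5,0.5,10],
  [0,0,0,0,12,0.5,10],
  [0,0,0,0,20,0.5,10],
  [0,0,0,0,28,0.5,10],
  [0,0,0,0,36,0.5,10],
  [0,0,0,0,44,0.5,10],
  [0,0,0,0,52,0.5,10],
  [0,0,0,0,60,0.5,10],
  [0,0,0,0,68,0.5,10],
  [0,0,0,0,76,0.5,10],
])

```text
t: 6.55
ee_pos: [0.504, -0.1669, 0.0607]
tool_rot: [[-0.043, 0.999, -0.0], [0.999, 0.043, 0.0], [0.0, -0.0, -1.0]]
wrist_force: [0.4, 1.1, -2.1]
grip_width: 0.245
```

Call:
step_arm([
  [0,0,0,0,8,0,10],
  [0,0,0,0,16,0,10],
  [0,0,0,0,24,0,10],
  [0,0,0,0,32,0,10],
  [0,0,0,0,40,0,10],
  [0,0,0,0,48,0,10],
  [0,0,0,0,56,0,10],
  [0,0,0,0,64,0,10],
  [0,0,0,0,72,0,10],
  [0,0,0,0,80,0,10],
])

```text
t: 7.38
ee_pos: [0.584, -0.1635, 0.0608]
tool_rot: [[-0.043, 0.999, 0.0], [0.999, 0.043, 0.0], [0.0, 0.0, -1.0]]
wrist_force: [-0.5, -0.3, -1.0]
grip_width: 0.249
```

Call:
step_arm([
  [0,0,0,0,6,0,10],
  [0,0,0,0,11,0,10],
  [0,0,0,0,11,0,10],
  [0,0,0,0,11,0,10],
])

```text
t: 7.72
ee_pos: [0.5941, -0.163, 0.0607]
tool_rot: [[-0.043, 0.999, -0.0], [0.999, 0.043, 0.0], [0.0, -0.0, -1.0]]
wrist_force: [-0.6, 0.2, -1.3]
grip_width: 0.244
```

```bash
python3 -c "
from h import *
go(.5943,-.1633,.0614,92.45)
a=optics.capture('top')[150:310,280:400,::-1];b=optics.capture('scene')[200:360,240:440,::-1]
cv2.imwrite('pics/c5.png',cv2.resize(np.hstack([a,b]),None,fx=2.5,fy=2.5,interpolation=2))"
```

```text
t 7.72 p [ 0.5941 -0.163   0.0607] yaw 92.47 rv [-0.0003 -0.0001  0.0004] d [-0.3  0.2 -0.7] |d| 1.0 F [-0.6  0.2 -1.3] grip 0.244 q [-26.3  38.1  77.1  -0.   64.9 -28.8] v 0.79
```

View pics/c5.png

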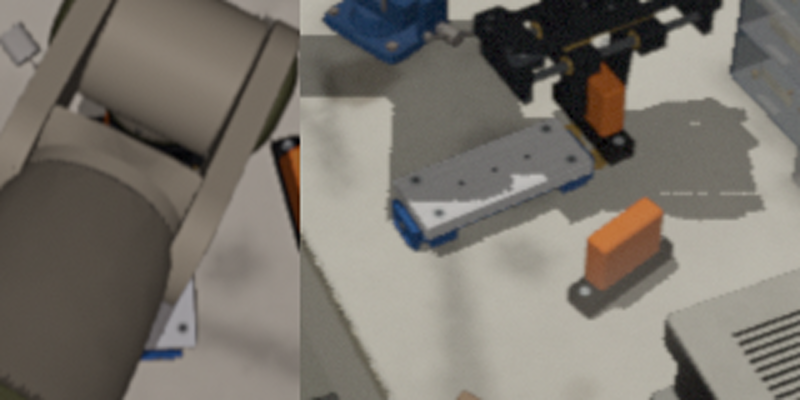

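The plate top is clear. Some brass sits at the far end around (590,145), between the plate and the scraper, so I'll lift away and check.

Call:
step_arm([
  [0,0,0,0,0,-20,10],
  [0,0,0,0,0,-50,10],
  [0,0,0,0,0,-85,10],
  [0,0,0,-20,-5,-105,10],
  [0,0,0,5,-35,-105,10],
  [0,0,0,30,-65,-105,10],
  [0,0,0,65,-80,-105,10],
  [0,0,0,100,-95,-105,10],
  [0,0,0,135,-110,-105,10],
  [0,0,0,170,-125,-105,10],
])

```text
t: 8.65
ee_pos: [0.4605, 0.0026, 0.166]
tool_rot: [[-0.042, 0.999, 0.0], [0.999, 0.042, -0.0], [-0.0, 0.0, -1.0]]
wrist_force: [1.6, 0.5, -1.6]
grip_width: 0.244
```

```bash
python3 -c "
from h import *
go(.423,.176,.1664,98.7)
a=optics.capture('top')[180:300,300:380,::-1];b=optics.capture('scene')[230:350,260:400,::-1]
cv2.imwrite('pics/c6.png',cv2.resize(np.hstack([a,b]),None,fx=3.5,fy=3.5,interpolation=2))"
```

```text
t 8.65 p [0.4605 0.0026 0.166 ] yaw 92.41 rv [ 0.0003  0.     -0.1098] d [174.8 -30.1  -0.4] |d| 177.0 F [ 1.6  0.5 -1.6] grip 0.244 q [-14.5  17.2  94.9   0.   67.9 -16.9] v 43.48
```

View pics/c6.png

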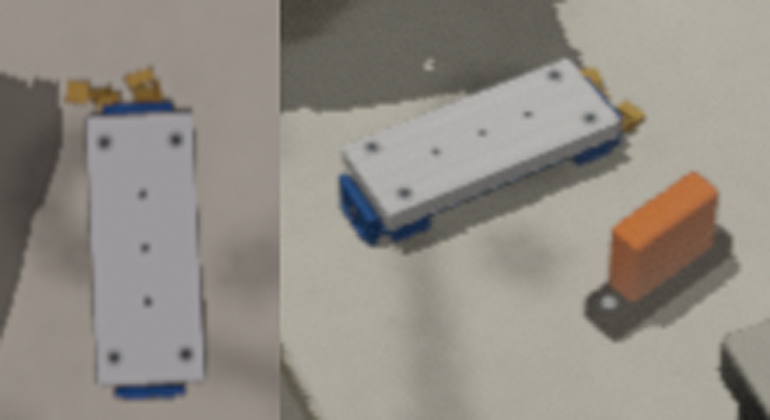

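All four chips are off and heaped at the far end. I'll triangulate the topmost ones, because they must be below 31 mm.

```bash
python3 -c "
from h import *
T=lambda u,v:(300+u/3.5-.4,180+v/3.5-.4); S=lambda u,v:(260+(u-280)/3.5-.4,230+v/3.5-.4)
for z in (.0,.01,.02,.03,.04):
  print(z,[w('top',T(*p),z)[:2].round(4) for p in((143,85),(150,98),(78,92),(103,97))],'S',[w('scene',S(*p),z)[:2].round(4) for p in((630,117),(595,78))])
a=optics.capture('top')[192:216,310:358,::-1];b=optics.capture('scene')[240:276,332:380,::-1]
cv2.imwrite('pics/c7.png',cv2.resize(np.vstack([a,b]),None,fx=10,fy=10,interpolation=2))"
```

```text
0.0 [array([ 0.5952, -0.1689]), array([ 0.5876, -0.173 ]), array([ 0.5909, -0.1313]), array([ 0.5881, -0.1457])] S [array([ 0.6026, -0.171 ]), array([ 0.6001, -0.1325])]
0.01 [array([ 0.5936, -0.1683]), array([ 0.5861, -0.1723]), array([ 0.5895, -0.131 ]), array([ 0.5866, -0.1453])] S [array([ 0.5972, -0.1792]), array([ 0.5948, -0.1412])]
0.02 [array([ 0.5921, -0.1676]), array([ 0.5847, -0.1715]), array([ 0.588 , -0.1307]), array([ 0.5852, -0.1448])] S [array([ 0.5918, -0.1874]), array([ 0.5894, -0.1499])]
0.03 [array([ 0.5906, -0.1669]), array([ 0.5832, -0.1708]), array([ 0.5865, -0.1303]), array([ 0.5837, -0.1444])] S [array([ 0.5864, -0.1957]), array([ 0.584 , -0.1585])]
0.04 [array([ 0.5891, -0.1662]), array([ 0.5818, -0.1701]), array([ 0.585, -0.13 ]), array([ 0.5823, -0.1439])] S [array([ 0.581 , -0.2039]), array([ 0.5787, -0.1672])]
```

View pics/c7.png

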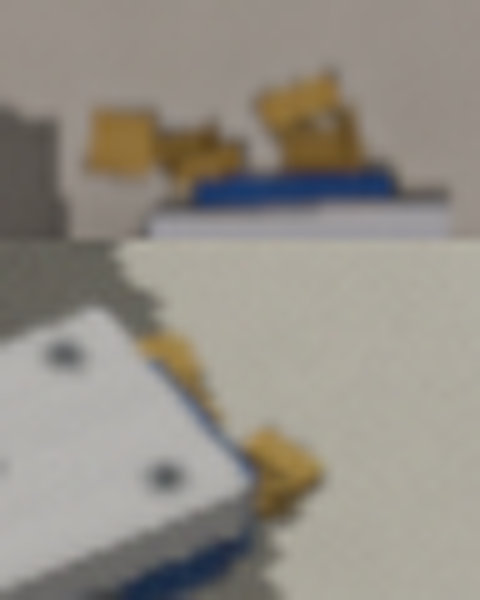

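Both views agree that the chips lie low: top-view position (0.594, -0.169) matches at z ≈ 0–10 mm, and the lip is clear. The scraper goes back to its original spot.

```bash
python3 -c "
from h import *
go(.423,.176,.1664,98.7)"
```

```text
t 8.85 p [0.4617 0.0018 0.1662] yaw 92.55 rv [ 0.0008  0.0006 -0.1074] d [175.7 -30.9  -0.3] |d| 178.0 F [ 0.9 -0.2 -1.9] grip 0.243 q [-14.5  17.3  94.7  -0.   68.  -17.1] v 1.99
```

Call:
step_arm([
  [0,0,-0.02,20,-10,0,10],
  [0,0,-0.04,50,-20,0,10],
  [0,0,-0.06,85,-31,0,10],
  [0,0,-0.08,120,-31,0,10],
  [0,0,-0.1,155,-31,0,10],
  [0,0,-0.107,176,-31,0,10],
  [0,0,-0.107,176,-31,30,10],
  [0,0,-0.107,176,-31,65,10],
  [0,0,-0.107,176,-31,100,10],
  [0,0,-0.107,176,-31,125,10],
])

```text
t: 9.68
ee_pos: [0.4237, 0.1751, 0.0385]
tool_rot: [[-0.148, 0.989, -0.001], [0.989, 0.148, -0.0], [-0.0, -0.001, -1.0]]
wrist_force: [0.7, 0.4, -1.9]
grip_width: 0.247
```

Call:
step_arm([
  [0,0,0,0,0,8,10],
  [0,0,0,0,0,12,10],
  [0,0,0,0,0,13,10],
  [0,0,0,0,0,14,10],
  [0,0,0,0,0,14,10],
  [0,0,0,0,0,14,10],
])

```text
t: 10.18
ee_pos: [0.424, 0.176, 0.0278]
tool_rot: [[-0.149, 0.989, 0.002], [0.989, 0.149, 0.0], [-0.0, 0.002, -1.0]]
wrist_force: [0.3, -0.3, -1.7]
grip_width: 0.247
```

Call:
step_arm([
  [0,0,0,0,0,1,10],
  [0,0,0,0,0,1,10],
  [0,0,0,0,0,1,60],
  [0,0,0,0,0,1,60],
  [0,0,0,0,0,1,60],
  [0,0,0,0,0,1,60],
  [0,0,0,0,0,1,60],
  [0,0,0,0,0,1,60],
  [0,0,0,0,0,1,60],
])

```text
t: 10.93
ee_pos: [0.4234, 0.1759, 0.0258]
tool_rot: [[-0.149, 0.989, -0.0], [0.989, 0.149, 0.0], [0.0, -0.0, -1.0]]
wrist_force: [0.5, -0.7, -0.2]
grip_width: 0.677
```

Call:
step_arm([
  [0,0,0,0,0,-15,60],
  [0,0,0,0,0,-40,60],
  [0,0,0,0,0,-75,60],
  [0,0,0,0,0,-110,60],
  [0,0,0,0,0,-140,60],
  [0,0,0,0,0,-140,60],
  [0,0,0,0,0,-140,60],
])

```text
t: 11.52
ee_pos: [0.4238, 0.176, 0.1668]
tool_rot: [[-0.15, 0.989, 0.003], [0.989, 0.15, 0.0], [-0.0, 0.003, -1.0]]
wrist_force: [-0.8, -0.2, -0.5]
grip_width: 0.679
```

```bash
python3 -c "
from h import *
go(.4994,-.1674,.15,2.45)"
```

```text
t 11.52 p [0.4238 0.176  0.1668] yaw 98.6 rv [ 0.0024 -0.0026  1.6781] d [-350.9   23.4   16.9] |d| 352.0 F [-0.8 -0.2 -0.5] grip 0.679 q [ 7.7 16.9 95.1 -0.  67.8 -0.9] v 2.85
```

Call:
step_arm([
  [0,0,0.12,-30,2,0,88],
  [0,0,0.24,-65,4,0,88],
  [0,0,0.36,-100,6,0,88],
  [0,0,0.48,-135,9,0,88],
  [0,0,0.6,-170,11,0,88],
  [0,0,0.72,-206,14,0,88],
  [0,0,0.84,-242,16,0,88],
  [0,0,0.96,-278,19,0,88],
  [0,0,1.08,-314,21,0,88],
  [0,0,1.2,-351,23,0,88],
])

```text
t: 12.35
ee_pos: [0.498, -0.1692, 0.1639]
tool_rot: [[0.87, 0.492, -0.003], [0.492, -0.87, 0.002], [-0.002, -0.003, -1.0]]
wrist_force: [0.5, -0.2, 1.1]
grip_width: 0.998
```

Call:
step_arm([
  [0,0,0.12,0,0,0,88],
  [0,0,0.24,0,0,0,88],
  [0,0,0.36,0,0,0,88],
  [0,0,0.478,0,0,0,88],
  [0,0,0.478,0,0,0,88],
  [0,0,0.478,0,0,0,88],
  [0,0,0.478,0,0,0,88],
])

```text
t: 12.93
ee_pos: [0.4983, -0.1675, 0.1649]
tool_rot: [[0.999, 0.046, -0.001], [0.046, -0.999, 0.001], [-0.001, -0.001, -1.0]]
wrist_force: [-0.2, 0.0, 0.6]
grip_width: 1.001
```

```bash
python3 -c "
from h import *
go(.4994,-.1674,.01,2.45)
a=optics.capture('top')[180:310,300:400,::-1];b=optics.capture('scene')[200:330,250:410,::-1]
cv2.imwrite('pics/c8.png',cv2.resize(np.hstack([a,b]),None,fx=3,fy=3,interpolation=2))"
```

```text
t 12.93 p [ 0.4983 -0.1675  0.1649] yaw 2.66 rv [-0.0009  0.0014  0.0036] d [1.300e+00 1.000e-01 1.549e+02] |d| 155.0 F [-0.2  0.   0.6] grip 1.001 q [-31.5  23.3  85.1   0.   71.7  55.9] v 0.61
```

View pics/c8.png

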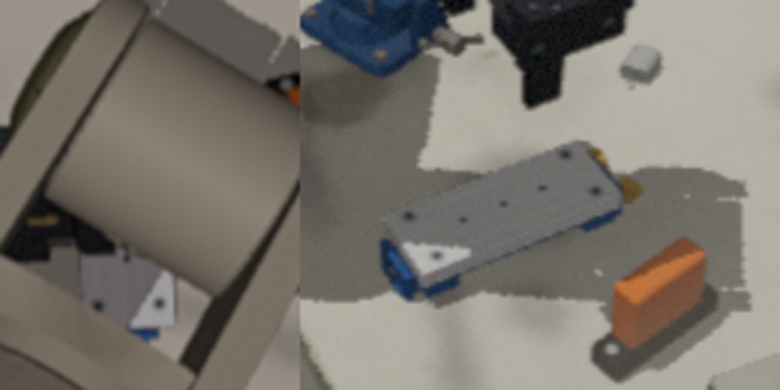

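The plate is in place and the finger paths beside its long edges are clear of chips. I'll descend and grip.

Call:
step_arm([
  [0,0,0.004,1,0,30,88],
  [0,0,0.004,1,0,65,88],
  [0,0,0.004,1,0,95,88],
  [0,0,0.004,1,0,115,88],
  [0,0,0.004,1,0,130,88],
  [0,0,0.004,1,0,145,88],
  [0,0,0.004,1,0,155,88],
  [0,0,0.004,1,0,155,88],
  [0,0,0.004,1,0,155,88],
])

```text
t: 13.78
ee_pos: [0.4996, -0.1677, 0.0109]
tool_rot: [[0.999, 0.039, -0.0], [0.039, -0.999, 0.0], [-0.0, -0.0, -1.0]]
wrist_force: [0.5, -0.7, 0.7]
grip_width: 0.999
```

Call:
step_arm([
  [0,0,0,0,0,0,40],
  [0,0,0,0,0,0,40],
  [0,0,0,0,0,0,40],
  [0,0,0,0,0,0,40],
  [0,0,0,0,0,0,40],
  [0,0,0,0,0,0,40],
])

```text
t: 14.28
ee_pos: [0.5, -0.1681, 0.0114]
tool_rot: [[0.999, 0.039, 0.001], [0.039, -0.999, -0.001], [0.001, 0.001, -1.0]]
wrist_force: [-1.1, -2.1, 5.0]
grip_width: 0.673
```

Call:
step_arm([
  [0,0,0,0,0,-3,40],
  [0,0,0,0,0,-8,40],
  [0,0,0,0,0,-15,40],
  [0,0,0,0,0,-24,40],
  [0,0,0,0,0,-34,40],
  [0,0,0,0,0,-44,40],
  [0,0,0,0,0,-54,40],
  [0,0,0,0,0,-64,40],
  [0,0,0,0,0,-74,40],
  [0,0,0,0,0,-84,40],
])

```text
t: 15.12
ee_pos: [0.4996, -0.1676, 0.096]
tool_rot: [[0.999, 0.039, 0.0], [0.039, -0.999, -0.0], [0.0, 0.0, -1.0]]
wrist_force: [-0.1, 0.1, -3.7]
grip_width: 0.679
```

Call:
step_arm([
  [0,0,0,0,0,-10,40],
  [0,0,0,0,0,-20,40],
  [0,0,0,0,0,-29,40],
  [0,0,0,0,0,-36,40],
  [0,0,0,0,0,-41,40],
  [0,0,0,0,0,-44,40],
  [0,0,0,0,0,-46,40],
  [0,0,0,0,0,-46,40],
  [0,0,0,0,0,-46,40],
  [0,0,0,0,0,-46,40],
])

```text
t: 15.95
ee_pos: [0.4994, -0.1676, 0.1404]
tool_rot: [[0.999, 0.039, -0.001], [0.039, -0.999, 0.0], [-0.001, -0.0, -1.0]]
wrist_force: [-0.3, 0.2, -3.0]
grip_width: 0.677
```

Call:
step_arm([
  [0,0,0,0,0,0,40],
  [0,0,0,0,0,0,40],
  [0,0,0,0,0,0,40],
  [0,0,0,0,0,0,40],
  [0,0,0,0,0,0,40],
  [0,0,0,0,0,0,40],
  [0,0,0,0,0,0,40],
  [0,0,0,0,0,0,40],
  [0,0,0,0,0,0,40],
  [0,0,0,0,0,0,40],
])

```text
t: 16.78
ee_pos: [0.4996, -0.1676, 0.1408]
tool_rot: [[0.999, 0.039, 0.0], [0.039, -0.999, 0.0], [0.0, -0.0, -1.0]]
wrist_force: [0.7, 0.2, -3.2]
grip_width: 0.674
```

Call:
step_arm([
  [0,0,0,0,0,0,40],
  [0,0,0,0,0,0,40],
  [0,0,0,0,0,0,40],
  [0,0,0,0,0,0,40],
  [0,0,0,0,0,0,40],
  [0,0,0,0,0,0,40],
  [0,0,0,0,0,0,40],
  [0,0,0,0,0,0,40],
  [0,0,0,0,0,0,40],
  [0,0,0,0,0,0,40],
])

```text
t: 17.62
ee_pos: [0.4996, -0.1677, 0.1408]
tool_rot: [[0.999, 0.039, -0.0], [0.039, -0.999, 0.0], [-0.0, -0.0, -1.0]]
wrist_force: [-0.2, 0.8, -3.4]
grip_width: 0.675
```

Call:
step_arm([
  [0,0,0,0,0,0,40],
  [0,0,0,0,0,0,40],
  [0,0,0,0,0,0,40],
  [0,0,0,0,0,0,40],
  [0,0,0,0,0,0,40],
  [0,0,0,0,0,0,40],
  [0,0,0,0,0,0,40],
  [0,0,0,0,0,0,40],
  [0,0,0,0,0,0,40],
  [0,0,0,0,0,0,40],
])

```text
t: 18.45
ee_pos: [0.4996, -0.1677, 0.1408]
tool_rot: [[0.999, 0.039, -0.0], [0.039, -0.999, 0.0], [-0.0, -0.0, -1.0]]
wrist_force: [0.1, -0.3, -3.0]
grip_width: 0.677
```

```bash
python3 -c "
from h import *
go(.4994,-.1674,.14,2.45)
b=optics.capture('scene')[90:390,190:490,::-1]
cv2.imwrite('pics/c9.png',cv2.resize(b,None,fx=2,fy=2,interpolation=2))"
```

```text
t 18.45 p [ 0.4996 -0.1677  0.1408] yaw 2.22 rv [-0.     0.    -0.004] d [-0.2 -0.3  0.8] |d| 1.0 F [ 0.1 -0.3 -3. ] grip 0.677 q [-31.4  24.9  86.9  -0.   68.1  56.3] v 0.05
```

View pics/c9.png

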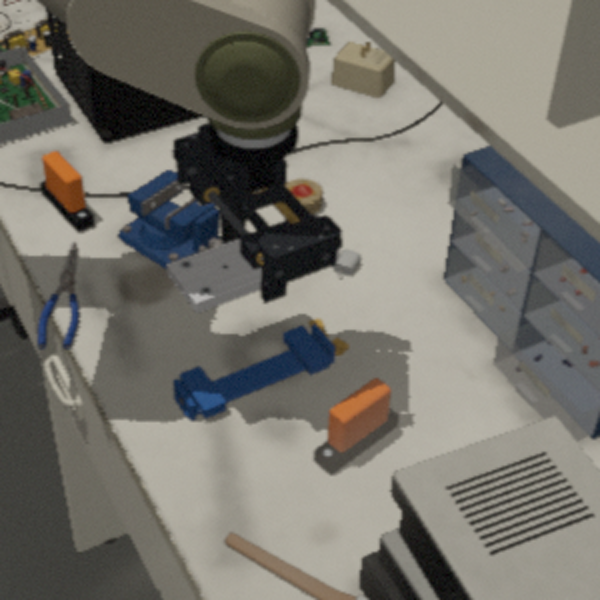

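The plate is held level above the empty rest, at (240,270) in the crop. The scraper stands at (68,190), the chips lie at the far end near (330,340), and the bystanders are unmoved.

```bash
python3 -c "
from workcell import r
print(r.job_done())"
```

```text
the job is handed in; nothing more can be done
None
```

The job is handed in, and as far as my checks show every step was met; the hand-in itself gives no verdict.

- **Wiping:** I took the scraper nearest the base and made one pass along the plate, pushing all four offcuts over its far short end. Afterwards the plate top was clear. The two camera views put the offcut I could match closely in both within about 1 cm of the bench. The rest's lip was clear and the others looked just as low.
- **Scraper:** I set it back upright where it had stood, about 35 cm from the plate.
- **Plate:** I gripped it at mid-length and lifted it. It had been still for about 2.5 s at hand-in, at t ≈ 18.5 s. The tool was level at z = 0.141 m, which puts the underside at about 0.15 m. The wrist carried about 3 N and the grip opening was about 59.5 mm.
- **Last picture:** the rest is empty and the scraper is standing. The pliers, motor and visible part of the brush look unmoved. The heat sink was out of view, but the arm never went near it.

I saw no failed checks. The offcut heights are camera estimates, accurate to only a few millimetres. I judged the plate's level from the tool pose and the picture.

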